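Press both window cells home in a V-block fixture and hold the lens barrel seated

TASK

The metal lens barrel in the tray has a push-in window cell standing a few millimetres out of each end. Lay the barrel in the V-block and slide it against the upright end stop until the cell there is pushed fully home, then lift it out, turn it end for end and press the other cell home in the same way; keep the gripper off the windowed cells, and leave the bottle, the vials and the capped tube where they stand. Finish while holding: with the second cell still up against the stop, keep the barrel pressed firmly down (10 to 20 N) so that it bears on both faces of the V, either in the grip or, once it has settled there by itself, with the closed fingers on top of its middle.

Things in the scene. Friction and masses are not known exactly. Their poses are not given: they have to be found in the camera images.
- barrel_center (a point): lens barrel: dark metal cylinder, 30 mm in diameter, 110 mm long without its cells, 0.15 to 0.25 kg, lying on its side; point on its axis half-way along, x along the barrel. Fine grooves ring its middle 27 mm, where it is gripped from above. At the start it lies in the tray, axis 17.5 mm above the table.
- cell_a (a joint): window cell at the barrel's +x end: bright aluminium push-in plug, flange 26 mm wide, 3 mm thick, with a recessed glass. 0 = 6 mm out (flange's outer face 64 mm from the barrel's middle), 0.006 = home, flange against the barrel's end (outer face 58 mm from the middle). Starts 4.5 to 6 mm out. Friction fit: about 6 N moves it, it stays where pushed.
- cell_b (a joint): the same kind of cell at the -x end of the barrel
- window_a: flange and window of the cell at the barrel's +x end (26 mm in diameter); only the stop may touch it, not the gripper
- window_b: flange and window of the cell at the barrel's -x end, likewise
- v_axis (a point): V-block fixture, fixed: point where a seated barrel's axis lies, 42 mm above the table, midway between two steel V-heads; x runs level along the V towards the end stop, z up. The heads (90 degree V, 16 mm long, 44 mm wide, tops 36 mm up) stand 32 to 48 mm either side along x, a 64 mm gap between them for the fingers; in the gap the base plate's top is 10 mm up, 62 mm wide.
- stop_face (a point): face of the fixture's end stop, an upright aluminium bracket 46 mm wide whose top is 60 mm above the table: the point is 58 mm along x from v_axis, at the height of the seated barrel's axis; so a barrel pushed home against it has its middle at v_axis
- v_left: the V's faces on the side of v_axis's +y (one of the two contact lines); origin on the table below v_axis
- v_right: the V's faces on the side of v_axis's -y (the other contact line). Block and barrel are rigid: a barrel gripped a few tenths of a millimetre off the V's middle bears on one face only; set free, it settles onto both, its top 57 mm above the table.
- parts_tray: shallow grey plastic tray, 160 x 124 mm, rim 6 mm high, floor 2.5 mm thick, fixed; two low ribs along its x axis keep the barrel from rolling; origin under its middle
- reagent_bottle_mid (a point): reagent bottle, 49 mm in diameter, 94 mm tall, bystander; point half-way up
- vial_1_mid (a point): small vial with screw cap, 22 mm in diameter, 51 mm tall, bystander; point half-way up
- vial_2_mid (a point): a second such vial, bystander; point half-way up
- tube_50_mid (a point): tall capped tube, 34 mm in diameter, 110 mm tall, bystander; point half-way up

How it is judged:
By the outcome, as a careful person would: the job done as asked, in the order asked, and still so for the second after the job is handed in, while the arm keeps its last pose, push and grip.
It also fails if it takes over 61 s, if anything falls off the work surface, if the arm or the gripper's body presses on something with over 40 N, if the wrist force passes 120 N, or if a joint passes its speed limit or range.

ROBOT

A 6-joint arm with a two-finger parallel gripper is mounted at the origin on a cart in front of the work surface, level with it; the furniture and walls round the work are solid. World frame = base frame: x ahead of the robot, y to its left, z up, the work surface at z = 0. Lengths are in m, angles in rad, forces in N, time in s.
With the tool pointing down it reaches from about 0.225 to 0.875 m from the base axis. Payload 3.4 kg.
Tool frame: the origin (TCP) lies at the very end of the fingers, on their centre line; the grasp point (between the pads) lies 19 mm behind it; z points along the fingers, y is the line along which they close (so a half turn about z gives the same grasp; the last joint's range is limited). The gripper opens to 85 mm and grips with 20 to 120 N. Pads are 22 mm wide; open, the fingers measure 114 mm over their backs; the gripper's body (76 mm by 85 mm) begins 54 mm behind the grasp point. The pads swing forward as they close: fully open they stand 13 mm farther back than shut.
Start: joints at [-1.347, 0.276, 1.505, -0, 1.361, -0.121], TCP at [0.194, -0.541, 0.211] pointing down, gripper open.
Joint ranges: [-2.89, 2.89], [-0.75, 2.08], [0.22, 2.7], [-1.18, 4.32], [0.11, 2.71], [-2.7, 2.7]. Speed limits (rad/s): [2.57, 2.57, 3.14, 3.14, 3.14, 3.14].

INTERFACE

Orientations are given as a unit quaternion [w, x, y, z].
In Python, from rig import manip, get_image, camera_info gives the robot as it stands. The module is installed in compiled form; this text tells all that it offers.
- The arm moves only by the shell command python3 -m crank 'ROWS' [FORCE]. ROWS is a JSON object of lists of equal length, an entry for each row: "translation": the shift along the tool's x, y, z in mm, a list of three; "roll": the turn about the tool's z in rad; "fingers": the opening, from 0 (shut) to 1 (fully open). A call has 1 to 8 rows; each row shifts and turns the commanded pose from where the row before left it, along the tool's axes as they then stand; what a row does not reach is not made up. A row lasts 1/10 s, in which the tool goes at most 50 mm and 8.59 degrees, less where a joint would pass 70% of its speed; a pose out of reach is approached as far as the arm can. A call is refused whole if a number of a shift passes 50 or a number of a turn 0.15, either way. A call with a gripper value outside its range is refused whole. The fingers move at their own pace and stop on an object; FORCE is the grip in N (left out, the last holds). Time passes only in rows, so rows that do not move let the fingers close. It gives the time, the measured TCP pose, the force, the opening and the grip force at its end, in the units of the state.
- manip.get_state(): the state, without advancing time (a new reading comes with each control period).
- get_image(name): name is "scene" or "top" or "wrist"; returns the picture (420x560x3 uint8, blue, green, red); there is no depth.
- camera_info(name): a dict with "mtx" (3x3 intrinsics, pixels), "rvec" (rotation vector, rad) and "tvec" (3), from world to camera coordinates, as OpenCV has them. Camera axes: x right, y down, z forward; pixel columns grow to the right and rows downward; lengths in m; the calibration is good to about 2 mm. A picture is of the moment at which its call begins: read the wrist's pose just before it. camera_info takes no time and is no camera call; for the wrist camera it gives the pose at the moment of the call.
- manip.sign_off(): hands the job in; it is judged then, once.
The state is a dict: "clock": time; "qpos": joint angles; "qd": joint speeds; "effort": joint torques, N m; "position": TCP position; "ee_rot": TCP orientation; "contact_force": force on the tool from outside, world axes, zero at the start; "moment": the same for the moment, N m; "width": finger opening in m; "gripper_force": force on a finger pad.
Only numpy, scipy, OpenCV 4.12 (cv2) and the standard library are available. Lean on these libraries where they do the work, as an engineer would, in place of code of your own. Each camera call takes 0.05 s, during which the arm holds its last target. There are 200 camera calls.

## Working session

There is one attempt and no reset: what is moved stays moved. The work goes in short steps, Python scripts to look and compute and a shell command to move; the robot and the scene stay as the last step left them, time stands still between calls to the robot, and variables do not carry over. Pictures are saved under pics/ and viewed, at most 10 in all, crops included, and the job is handed in when it is done.

```bash
mkdir -p pics
python3 - <<'E'
from rig import manip,get_image,camera_info
import cv2,numpy as np
print(manip.get_state())
for n in("scene","top","wrist"):
    i=camera_info(n);im=get_image(n);cv2.imwrite(f"pics/{n}0.png",im);print(n,i)
cv2.imwrite("pics/both.png",np.vstack([cv2.imread("pics/top0.png")]))
E
```

```text
{'clock': 0.0, 'qpos': array([-1.34699798e+00,  2.76644421e-01,  1.50618758e+00,  4.51044939e-05,
        1.36067718e+00, -1.20988908e-01]), 'qd': array([-0.0015017 ,  0.00055784,  0.00063527,  0.00025933, -0.00038776,
        0.00037231]), 'effort': array([ 1.14975624e-03, -4.16772652e+01, -2.45803034e+01, -2.80065865e-05,
        1.10592420e-02,  2.80722850e-05]), 'position': array([ 0.19423541, -0.54058438,  0.21038987]), 'ee_rot': array([-9.58128663e-04,  9.85177342e-01,  1.71536253e-01, -2.72148810e-05]), 'contact_force': array([-0.45085187, -0.28222328, -0.38426866]), 'moment': array([-0.01607325, -0.00838661,  0.06567095]), 'gripper_force': 0.0, 'width': 0.08544428000717882}
scene {'mtx': array([[430.28286873,   0.        , 280.63263884],
       [  0.        , 430.28286873, 207.04107944],
       [  0.        ,   0.        ,   1.        ]]), 'rvec': array([ 1.82696248, -1.0748932 ,  0.68680071]), 'tvec': array([-0.41990932,  0.19679291,  0.52397262])}
top {'mtx': array([[436.73189826,   0.        , 275.82842055],
       [  0.        , 436.73189826, 215.38573471],
       [  0.        ,   0.        ,   1.        ]]), 'rvec': array([ 2.14138553, -2.18495477,  0.07595366]), 'tvec': array([-0.17244317,  0.53315528,  0.87678853])}
wrist {'mtx': array([[303.36125927,   0.        , 276.98174636],
       [  0.        , 303.36125927, 210.84822098],
       [  0.        ,   0.        ,   1.        ]]), 'rvec': array([-2.35896438,  1.65739063,  0.25467986]), 'tvec': array([-0.57544477, -0.03977226,  0.37926034])}
```

View pics/top0.png

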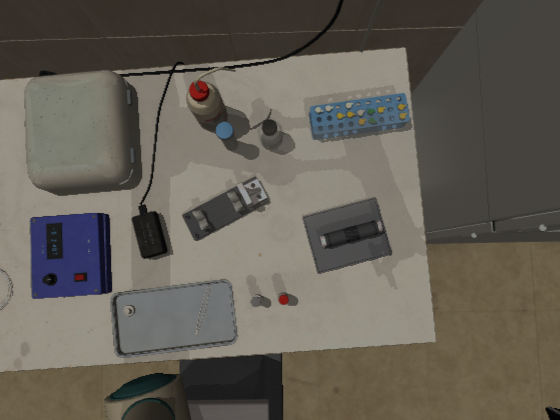

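View pics/scene0.png

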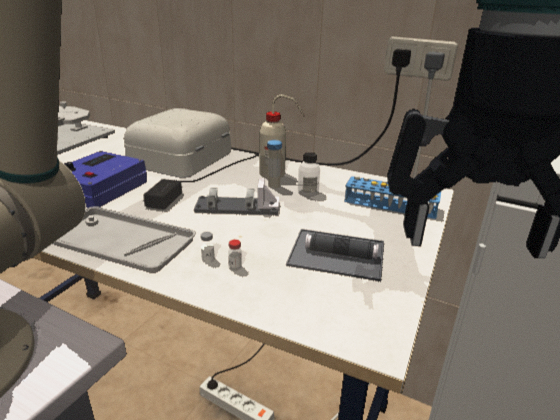

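The top view shows the tray around (347,235) with the barrel's bright ends at (325,240) and (380,228). The V-block is around (226,207) with its stop at the upper right, (256,190). The vials are near (257,300) and (283,299). The scene view confirms the layout.

```bash
cat > h.py <<'E'
import cv2,numpy as np
from rig import manip,get_image,camera_info
from scipy.spatial.transform import Rotation as Ro
def cam(n):
    i=camera_info(n);R=cv2.Rodrigues(i["rvec"])[0];return i["mtx"],R,np.array(i["tvec"]).ravel()
def ray(c,uv):
    K,R,t=c;d=R.T@np.linalg.inv(K)@np.array([*uv,1.]);return -R.T@t,d/np.linalg.norm(d)
def plane(c,uv,z):
    o,d=ray(c,uv);return o+d*(z-o[2])/d[2]
def tri(obs):
    A=0;b=0
    for c,uv in obs:
        o,d=ray(c,uv);P=np.eye(3)-np.outer(d,d);A=A+P;b=b+P@o
    return np.linalg.solve(A,b)
def proj(c,X):
    K,R,t=c;p=K@(R@np.array(X)+t);return p[:2]/p[2]
def tool():
    s=manip.get_state();q=s["ee_rot"];return s,s["position"],Ro.from_quat([q[1],q[2],q[3],q[0]]).as_matrix()
E
python3 - <<'E'
from h import *
np.set_printoptions(precision=4,suppress=True)
c=cam("top")
for n,uv,z in[("b1",(325,240),.0175),("b2",(380,228),.0175),("vb left",(188,226),.02),("stop",(256,190),.06),("vial1",(257,300),.05),("vial2",(283,299),.05),("tube",(224,130),.11),("bottle",(269,127),.09)]:print(n,plane(c,uv,z))
s,p,T=tool();w=cam("wrist");print(T,"cam in tool",T.T@(ray(w,(0,0))[0]-p));print(T.T@w[1].T)
E
```

```text
b1 [ 0.4771 -0.2831  0.0175]
b2 [ 0.4995 -0.3965  0.0175]
vb left [ 0.5116 -0.0008  0.02  ]
stop [ 0.5776 -0.1455  0.06  ]
vial1 [ 0.361  -0.1436  0.05  ]
vial2 [ 0.3621 -0.1947  0.05  ]
tube [ 0.6863 -0.0898  0.11  ]
bottle [ 0.6959 -0.1746  0.09  ]
[[ 0.9411  0.338  -0.0003]
 [ 0.338  -0.9411  0.0014]
 [ 0.0002 -0.0014 -1.    ]] cam in tool [ 0.0759  0.001  -0.1627]
[[ 0.0009 -0.9542 -0.299 ]
 [ 1.      0.0007  0.0008]
 [-0.0006 -0.299   0.9542]]
```

View pics/wrist0.png

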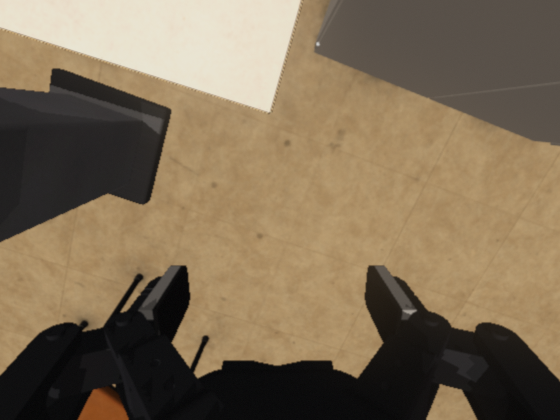

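The wrist view shows only floor and the table edge, so I'm moving over the tray and turning to line up with the barrel.

```bash
python3 -m crank '{"translation":[[0,0,0],[0,0,0],[0,0,0],[0,0,0],[0,0,0],[0,0,0],[0,0,0],[0,0,0]],"roll":[-0.142,-0.142,-0.142,-0.142,-0.142,-0.142,-0.142,-0.142],"fingers":[1,1,1,1,1,1,1,1]}' 
python3 -m crank '{"translation":[[0,0,0],[0,0,0]],"roll":[-0.142,-0.142],"fingers":[1,1]}'
python3 -m crank '{"translation":[[17,40,8],[17,40,8],[17,40,8],[17,40,8],[17,40,8],[17,40,8],[17,40,8],[17,40,8]],"roll":[0,0,0,0,0,0,0,0],"fingers":[1,1,1,1,1,1,1,1]}'
python3 - <<'E'
from h import *
s,p,T=tool();print(s["clock"],p,np.arctan2(T[1,0],T[0,0]))
c=cam("wrist");im=get_image("wrist");cv2.imwrite("pics/w1.png",im);np.save("w1.npy",np.array(c,dtype=object),allow_pickle=True)
E
```

```text
clock: 0.95
position: [0.1943, -0.5409, 0.2109]
ee_rot: [-0.0, 0.736, 0.677, 0.0]
contact_force: [0.6, 0.1, -0.8]
width: 0.0855
gripper_force: 0.0
clock: 1.15
position: [0.1943, -0.5409, 0.2109]
ee_rot: [-0.0, 0.633, 0.774, 0.0]
contact_force: [-0.2, -0.2, 0.4]
width: 0.0852
gripper_force: 0.0
clock: 1.95
position: [0.4833, -0.3448, 0.1468]
ee_rot: [-0.0, 0.635, 0.772, -0.0]
contact_force: [0.3, -0.1, -0.5]
width: 0.0848
gripper_force: 0.0
1.95 [ 0.48330982 -0.34476521  0.14676203] 1.7648305584105084Traceback (most recent call last):
  File "<stdin>", line 3, in <module>
ValueError: could not broadcast input array from shape (3,3) into shape (3,)
```

View pics/w1.png

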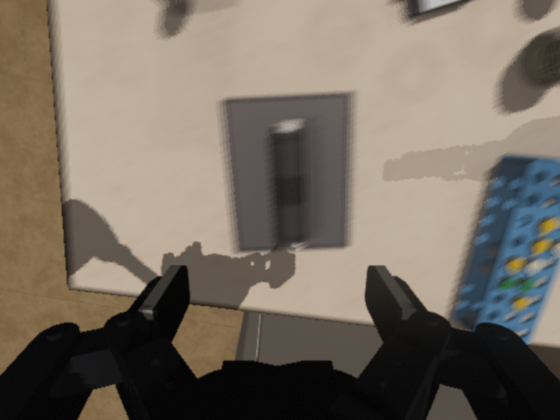

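Although blurred from motion, the image shows the barrel upright, with bright cells near (288,125) and (291,245). I'll settle, then take sharp images from two places.

```bash
cat >> h.py <<'E'
import pickle
def shot(n,name):
    s,p,T=tool();c=cam(n);im=get_image(n);cv2.imwrite(f"pics/{name}.png",im);pickle.dump((c,p,T),open(name+".pkl","wb"))
    print(name,s["clock"],p.round(4),"heading",round(float(np.arctan2(T[1,0],T[0,0])),4));return im
def load(name): return (cv2.imread(f"pics/{name}.png"),)+pickle.load(open(name+".pkl","rb"))
E
python3 -m crank '{"translation":[[25,0,20],[0,0,0],[0,0,0],[0,0,0]],"roll":[0,0,0,0],"fingers":[1,1,1,1]}'
python3 -c "
from h import *
shot('wrist','a1')"
python3 -m crank '{"translation":[[-25,0,0],[-25,0,0],[0,0,0],[0,0,0],[0,0,0]],"roll":[0,0,0,0,0],"fingers":[1,1,1,1,1]}'
python3 -c "
from h import *
shot('wrist','a2')
a=cv2.imread('pics/a1.png')[40:340,180:400];b=cv2.imread('pics/a2.png')[20:320,180:400]
cv2.imwrite('pics/ab.png',cv2.resize(np.hstack([a,b]),(792,540),interpolation=cv2.INTER_CUBIC))"
```

```text
clock: 2.4
position: [0.4778, -0.3231, 0.1282]
ee_rot: [0.001, 0.636, 0.772, -0.0]
contact_force: [0.4, -1.0, -0.6]
width: 0.0849
gripper_force: 0.0
a1 2.4 [ 0.4778 -0.3231  0.1282] heading 1.764
clock: 2.95
position: [0.4865, -0.3705, 0.1275]
ee_rot: [-0.0, 0.636, 0.772, 0.0]
contact_force: [-0.2, 0.8, -0.3]
width: 0.0853
gripper_force: 0.0
a2 2.95 [ 0.4865 -0.3705  0.1275] heading 1.7641
```

View pics/ab.png

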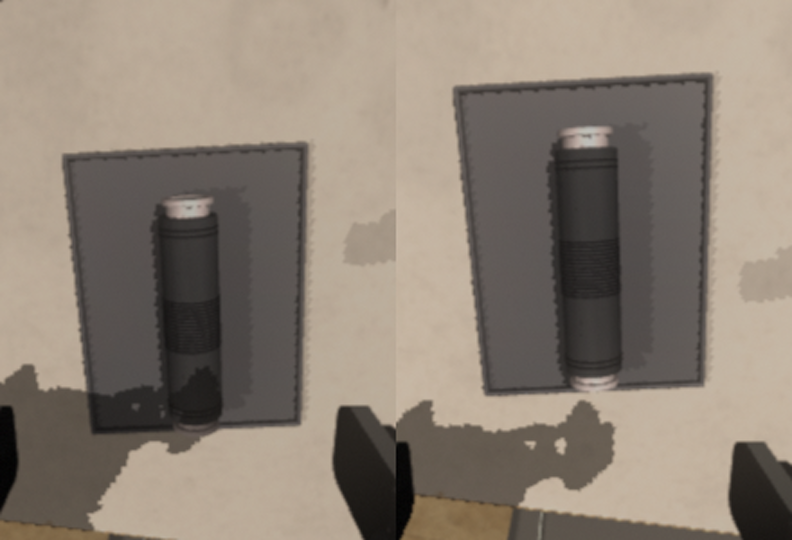

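The barrel is sharp in both views. The groove band centre is at about (286.4,222.2) in a1 and (288.3,169.4) in a2, and the body ends are at (285,158)/(289,276) in a1 and (286,103)/(290,229) in a2.

Run:
```python
from h import *
np.set_printoptions(precision=4,suppress=True)
i1,c1,p1,T1=load("a1");i2,c2,p2,T2=load("a2")
B=tri([(c1,(286.4,222.2)),(c2,(288.3,169.4))]);E=[tri([(c1,a),(c2,b)]) for a,b in[((285,158.3),(286.1,103.3)),((288.9,275.6),(290,228.9))]]
print("band",B,"ends",E,np.linalg.norm(E[0]-E[1]))
# edge profiles, refined: barrel side edges near band, both images
for im,c,rows in((i1,c1,(175,190,205,222)),(i2,c2,(120,140,155,170,185,205))):
    g=cv2.GaussianBlur(cv2.cvtColor(im,cv2.COLOR_BGR2GRAY),(1,5),0).astype(float)
    for r in rows: print(r,g[r,262:312].astype(int))
for n,c,uvs in(("c1",c1,[(286.4,222.2),(285,158.3),(288.9,275.6)]),("c2",c2,[(288.3,169.4),(286.1,103.3),(290,228.9)])):
    P=[plane(c,u,.031) for u in uvs];print(n,P,"mid",(P[1]+P[2])/2,"len",np.linalg.norm(P[1]-P[2]),"hd",np.arctan2(*(P[1]-P[2])[1::-1]))
```

```text
band [ 0.4893 -0.3376  0.0334] ends [array([ 0.4776, -0.2849,  0.0092]), array([ 0.5022, -0.3901,  0.0334])] 0.11072665837657399
175 [83 79 71 58 48 46 41 35 36 38 42 43 44 46 49 51 52 54 54 56 56 56 55 56
 57 57 58 58 57 56 56 54 53 51 50 48 47 44 46 62 73 74 74 74 74 74 74 75
 75 75]
190 [83 83 82 75 58 47 45 39 33 35 38 40 42 44 45 48 49 51 52 54 54 54 54 54
 55 55 55 55 55 55 54 53 52 50 49 48 46 43 40 54 68 72 72 72 72 72 72 73
 73 73]
205 [83 82 82 80 67 50 44 38 31 30 33 36 39 40 43 45 48 49 50 52 53 53 54 54
 54 54 53 54 54 53 54 53 51 48 46 43 41 37 31 34 55 70 71 71 72 72 71 72
 72 72]
222 [81 81 82 81 74 66 54 43 36 27 24 26 28 30 31 30 32 36 39 38 39 39 41 41
 40 40 40 38 37 36 36 38 38 37 35 34 35 32 29 28 43 61 69 71 71 71 71 71
 71 71]
120 [92 90 72 53 51 50 45 39 37 39 42 45 46 48 50 53 55 57 57 60 59 60 59 59
 60 61 61 61 61 60 60 59 58 56 55 53 53 51 49 46 47 66 80 82 82 82 83 83
 83 84]
140 [91 91 90 87 70 52 49 45 38 36 38 41 43 44 47 49 50 54 55 56 58 59 59 58
 58 58 59 58 59 58 58 58 57 55 54 53 51 49 48 45 44 57 73 80 81 80 81 80
 81 81]
155 [90 90 90 89 83 66 
[... 283 characters left out ...]
8
 78 79]
185 [89 90 89 89 89 83 66 50 48 47 41 34 35 36 38 39 39 40 43 46 48 46 45 46
 47 49 50 49 48 47 47 50 48 49 49 48 48 47 46 45 42 42 54 71 77 77 77 78
 78 77]
205 [88 89 89 88 88 88 86 70 52 49 48 42 38 40 43 46 49 50 53 54 54 56 59 60
 61 61 62 61 60 60 59 59 58 59 57 57 56 53 51 50 47 45 47 64 75 77 77 77
 77 78]
c1 [array([ 0.4893, -0.3385,  0.031 ]), array([ 0.4765, -0.2821,  0.031 ]), array([ 0.5027, -0.3914,  0.031 ])] mid [ 0.4896 -0.3368  0.031 ] len 0.11240493596825611 hd 1.8063657793543588
c2 [array([ 0.4897, -0.3379,  0.031 ]), array([ 0.4771, -0.2859,  0.031 ]), array([ 0.5024, -0.391 ,  0.031 ])] mid [ 0.4897 -0.3384  0.031 ] len 0.10818998749093249 hd 1.806889859528936
```

Band top comes out at z = 33 mm against 32.5 expected, and the length is about 110 mm. The barrel centre is at (0.4897, -0.338), heading 1.806. Next: align, half close and go down.

```bash
python3 -m crank '{"translation":[[0,0,0],[31,10.7,20],[0,0,40],[0,0,0],[0,0,0]],"roll":[-0.042,0,0,0,0],"fingers":[0.6,0.6,0.6,0.6,0.6]}' 
python3 -c "
from h import *
shot('wrist','a3');cv2.imwrite('pics/a3c.png',cv2.imread('pics/a3.png')[100:420,120:440])"
```

```text
clock: 3.5
position: [0.49, -0.3375, 0.0675]
ee_rot: [-0.0, 0.619, 0.786, -0.0]
contact_force: [0.4, -0.7, 1.2]
width: 0.0511
gripper_force: 0.0
a3 3.5 [ 0.49   -0.3375  0.0675] heading 1.8074
```

View pics/a3c.png

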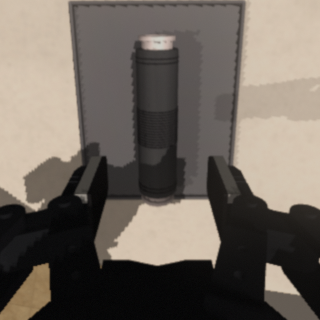

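The barrel is centred between the fingers: at column 157, with the fingers' inner edges at 105 and 208. I'm descending and gripping.

```bash
python3 -m crank '{"translation":[[0,0,35],[0,0,20],[0,0,8],[0,0,0],[0,0,0],[0,0,0],[0,0,0],[0,0,0]],"roll":[0,0,0,0,0,0,0,0],"fingers":[0.6,0.6,0.6,0.6,0,0,0,0]}' 50
python3 -m crank '{"translation":[[0,0,0],[0,0,0]],"roll":[0,0],"fingers":[0,0]}'
```

```text
clock: 4.35
position: [0.4927, -0.3426, 0.0122]
ee_rot: [0.006, 0.618, 0.786, -0.002]
contact_force: [-6.9, -0.6, 32.3]
width: 0.0
gripper_force: 16.4
clock: 4.55
position: [0.4927, -0.3426, 0.0121]
ee_rot: [0.006, 0.618, 0.786, -0.002]
contact_force: [-7.5, -1.4, 32.6]
width: 0.0004
gripper_force: 16.5
```

The fingers shut on nothing and there is an upward force, so I need to look before moving.

```bash
python3 -c "
from h import *
a=shot('wrist','b1');b=shot('scene','b2')
cv2.imwrite('pics/b12.png',np.hstack([a[100:400,120:420],b[150:300,270:420].repeat(2,0).repeat(2,1)]))"
```

```text
b1 4.55 [ 0.4927 -0.3426  0.0121] heading 1.8082
b2 4.6 [ 0.4928 -0.3426  0.0122] heading 1.8081
```

View pics/b12.png

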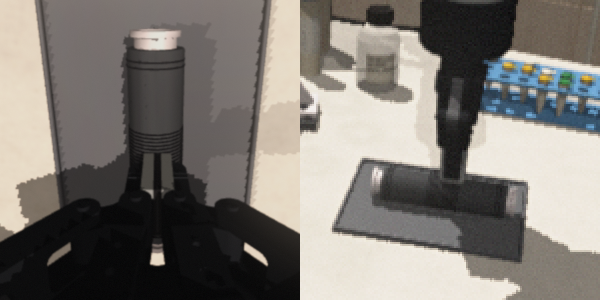

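Run:
```python
from h import *
i,c,p,T=load("b1");j,d,_,_=load("b2");np.set_printoptions(precision=4,suppress=True)
print("TCP scene",proj(d,p),"wrist",proj(c,p), "z32 scene",proj(d,p+[0,0,.02]))
# barrel visible groove-free body end & flange, from b1 at axis/top heights
for uv in((275,130),(275,150)):print(plane(c,uv,.0325),plane(c,uv,.0175))
v=np.hstack([cv2.resize(i[180:380,200:350],(390,520),interpolation=2),cv2.resize(j[190:290,310:385],(390,520),interpolation=2)])
cv2.imwrite("pics/b3.png",np.clip(v.astype(float)*1.8,0,255).astype(np.uint8))
```

```text
TCP scene [345.0851 248.0774] wrist [277.5499 250.3675] z32 scene [346.1515 238.4816]
[ 0.4751 -0.2755  0.0325] [ 0.4752 -0.2763  0.0175]
[ 0.4771 -0.2841  0.0325] [ 0.4775 -0.2859  0.0175]
```

View pics/b3.png

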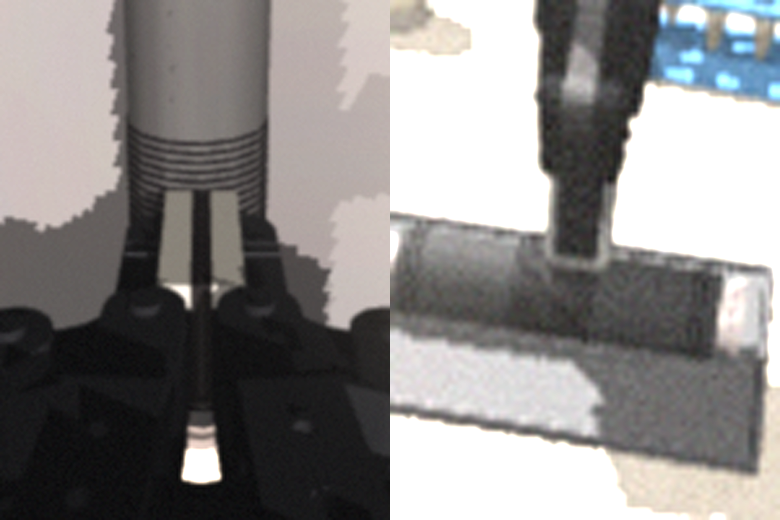

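The crop shows the shut fingertips resting on top of the grooves. By both cameras and by contact (barrel top 32.5 mm, TCP reading 12 mm), the real tips are about 20 mm behind the reported TCP. I'll lift, reopen and go lower, watching the force.

```bash
python3 -m crank '{"translation":[[0,0,-40],[0,0,0],[0,0,0],[0,0,0]],"roll":[0,0,0,0],"fingers":[0,0.6,0.6,0.6]}' 
python3 -m crank '{"translation":[[0,0,25],[0,0,15],[0,0,0],[0,0,0]],"roll":[0,0,0,0],"fingers":[0.6,0.6,0.6,0.6]}'
```

```text
clock: 5.05
position: [0.4897, -0.3376, 0.0441]
ee_rot: [-0.0, 0.619, 0.785, 0.0]
contact_force: [0.5, 1.0, -0.7]
width: 0.0434
gripper_force: 0.0
clock: 5.45
position: [0.4896, -0.3375, 0.0033]
ee_rot: [-0.001, 0.619, 0.785, 0.0]
contact_force: [-0.1, 0.0, 0.5]
width: 0.0513
gripper_force: 0.0
```

```bash
python3 -m crank '{"translation":[[0,0,10],[0,0,0]],"roll":[0,0],"fingers":[0.6,0.6]}' 
python3 -m crank '{"translation":[[0,0,8],[0,0,0],[0,0,0]],"roll":[0,0,0],"fingers":[0.6,0.6,0.6]}'
```

```text
clock: 5.65
position: [0.4897, -0.3376, -0.0064]
ee_rot: [-0.001, 0.619, 0.785, 0.0]
contact_force: [0.0, 0.1, -0.5]
width: 0.0513
gripper_force: 0.0
clock: 5.95
position: [0.49, -0.3379, -0.0138]
ee_rot: [-0.0, 0.619, 0.785, -0.0]
contact_force: [-0.3, 0.3, -1.2]
width: 0.0512
gripper_force: 0.0
```

```bash
python3 -c "
from h import *
a=shot('wrist','b4');b=shot('scene','b5')
print(manip.get_state()['contact_force'])
v=np.hstack([cv2.resize(a[180:380,200:350],(390,520),interpolation=2),cv2.resize(b[190:290,310:385],(390,520),interpolation=2)])
cv2.imwrite('pics/b6.png',np.clip(v.astype(float)*1.8,0,255).astype(np.uint8))"
```

```text
b4 5.95 [ 0.49   -0.3379 -0.0138] heading 1.8068
b5 6.0 [ 0.4902 -0.338  -0.0136] heading 1.8067
[0.77467285 0.63900454 0.65833655]
```

View pics/b6.png

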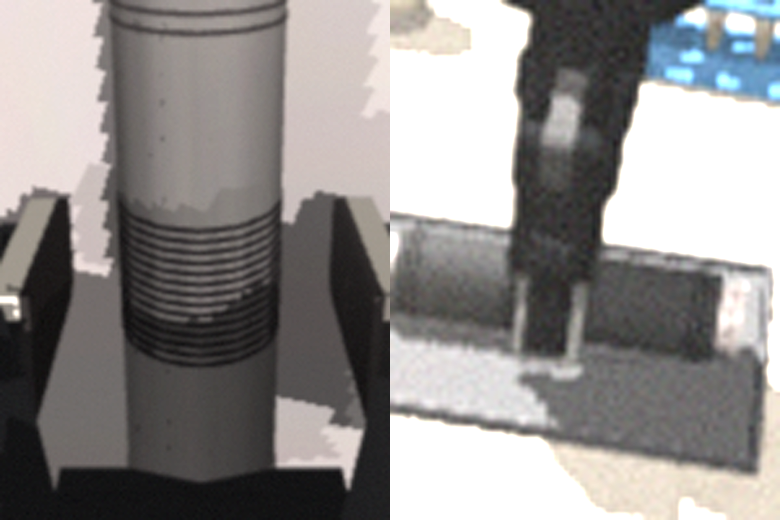

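The fingers now straddle the groove band freely on both sides. Gripping.

```bash
python3 -m crank '{"translation":[[0,0,2],[0,0,0],[0,0,0],[0,0,0],[0,0,0]],"roll":[0,0,0,0,0],"fingers":[0.6,0,0,0,0]}' 60
python3 -m crank '{"translation":[[0,0,-10],[0,0,-30],[0,0,-40],[0,0,0],[0,0,0]],"roll":[0,0,0,0,0],"fingers":[0,0,0,0,0]}'
```

```text
clock: 6.55
position: [0.4902, -0.338, -0.0154]
ee_rot: [0.0, 0.619, 0.785, -0.0]
contact_force: [0.2, 0.6, 2.5]
width: 0.028
gripper_force: 59.1
clock: 7.05
position: [0.4904, -0.3383, 0.0653]
ee_rot: [0.001, 0.619, 0.785, -0.0]
contact_force: [-0.6, -0.2, -3.0]
width: 0.0282
gripper_force: 59.6
```

The barrel is held, with a weight of about 2–3 N and a grip width of 28 mm. On to measuring the V-block from two places with the wrist camera.

```bash
python3 -m crank '{"translation":[[0,0,-43],[0,0,-42],[36,16.3,0],[36,16.3,0],[36,16.3,0],[36,16.3,0],[34,16.3,0],[0,0,0]],"roll":[-0.095,-0.095,0,0,0,0,0,0],"fingers":[0,0,0,0,0,0,0,0]}'
python3 -m crank '{"translation":[[0,0,0],[0,0,0],[0,0,0]],"roll":[0,0,0],"fingers":[0,0,0]}' >/dev/null
python3 -c "
from h import *
shot('wrist','v1')"
python3 -m crank '{"translation":[[35,0,0],[35,0,0],[0,0,0],[0,0,0],[0,0,0],[0,0,0]],"roll":[0,0,0,0,0,0],"fingers":[0,0,0,0,0,0]}'
python3 -c "
from h import *
a=shot('wrist','v2')
v=np.hstack([cv2.imread('pics/v1.png')[60:360,270:530],a[60:360,270:530]])
c=cam('top')
cv2.imwrite('pics/v12.png',np.clip(1.3*cv2.resize(v,(800,460),interpolation=2).astype(float),0,255))"
```

```text
clock: 7.85
position: [0.4882, -0.1368, 0.1473]
ee_rot: [-0.004, 0.54, 0.842, 0.001]
contact_force: [-0.4, -1.1, -3.4]
width: 0.0283
gripper_force: 60.1
v1 8.15 [ 0.4906 -0.1432  0.1487] heading 1.9955
clock: 8.8
position: [0.4626, -0.0795, 0.1494]
ee_rot: [0.0, 0.542, 0.84, -0.0]
contact_force: [-0.2, 1.0, -2.3]
width: 0.0283
gripper_force: 60.1
v2 8.8 [ 0.4626 -0.0795  0.1494] heading 1.9956[ WARN:0@1.193] global loadsave.cpp:1063 imwrite_ Unsupported depth image for selected encoder is fallbacked to CV_8U.
```

Run:
```python
from h import *
for n in("v1","v2"):
    i,c,p,T=load(n)
    for nm,X in(("vc",(.545,-.073,.036)),("stop",(.5776,-.1455,.06)),("left end",(.5116,-.0008,.02))):print(n,nm,proj(c,X).round(0))
```

```text
v1 vc [365. 155.]
v1 stop [364. 247.]
v1 left end [367.  61.]
v2 vc [358. 227.]
v2 stop [357. 313.]
v2 left end [359. 142.]
```

Run:
```python
from h import *
a=cv2.imread('pics/v1.png')[30:285,285:455];b=cv2.imread('pics/v2.png')[95:350,285:455]
v=cv2.resize(np.hstack([a,b]),None,fx=2.35,fy=2.35,interpolation=2);print(v.shape)
cv2.imwrite('pics/v12.png',np.clip(1.3*v.astype(float),0,255).astype(np.uint8))
```

```text
(599, 799, 3)
```

View pics/v12.png

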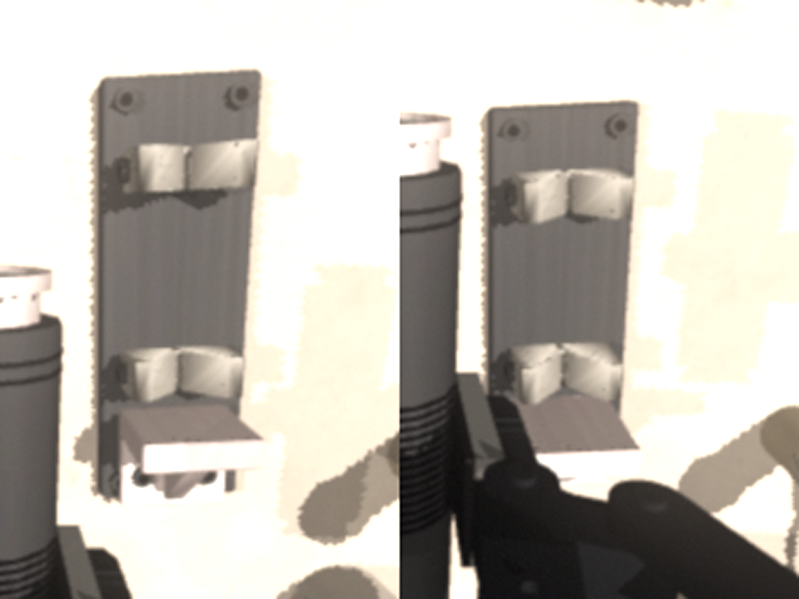

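In both views the block runs almost up the picture. The valleys are at crop columns ~187/178 (view 1) and ~567/563 (view 2), the head tips and plate corners are clear, and the stop face's top edge is near crop row 440 (view 1) and 449 (view 2).

Run:
```python
from h import *
np.set_printoptions(precision=4,suppress=True)
_,c1,p1,T1=load("v1");_,c2,p2,T2=load("v2")
P1=lambda u:(u[0]/2.35+285,u[1]/2.35+30)
P2=lambda u:(u[0]/2.35+115,u[1]/2.35+95)
pts={"plateL":((104,79),(488,108),.01),"plateR":((260,71),(637,101),.01),"FhR_far":((255,138),(632,172),.036),"FhR_near":((251,184),(631,217),.036),"FhL_far":((137,143),(513,180),.036),"FhL_near":((140,190),(524,222),.036),
"NhR_far":((243,347),(617,345),.036),"NhR_near":((241,398),(622,393),.036),"NhL_far":((118,350),(505,348),.036),"NhL_near":((137,398),(517,400),.036),
"Fval_far":((188,143),(567,170),.0208),"Fval_near":((187,190),(567,218),.0208),"Nval_far":((178,349),(561,345),.0208),"Nval_near":((178,398),(563,394),.0208),"stopTR":((263,438),(637,449),.06)}
R={}
for k,(a,b,z) in pts.items():
    X=tri([(c1,P1(a)),(c2,P2(b))]);q1=plane(c1,P1(a),z);q2=plane(c2,P2(b),z);R[k]=(X,q1,q2);print(k,X,q1[:2],q2[:2])
print("stopTL v1",plane(c1,P1((143,444)),.06)[:2])
```

```text
plateL [ 0.4828 -0.0139  0.0056] [ 0.4834 -0.0144] [ 0.4812 -0.0142]
plateR [0.5377 0.0141 0.0051] [0.5365 0.0127] [0.536  0.0137]
FhR_far [ 0.542  -0.0126  0.028 ] [ 0.5396 -0.0144] [ 0.5389 -0.0125]
FhR_near [ 0.5466 -0.0284  0.0369] [ 0.5463 -0.0285] [ 0.5476 -0.0282]
FhL_far [ 0.5002 -0.0339  0.035 ] [ 0.5017 -0.0334] [ 0.4982 -0.0344]
FhL_near [ 0.5099 -0.0473  0.0369] [ 0.5103 -0.0471] [ 0.51   -0.0475]
NhR_far [ 0.5821 -0.083   0.0153] [ 0.5747 -0.082 ] [ 0.5703 -0.0783]
NhR_near [ 0.5917 -0.1016  0.0206] [ 0.5845 -0.1002] [ 0.5834 -0.0968]
NhL_far [ 0.536  -0.1056  0.0145] [ 0.5307 -0.1033] [ 0.5281 -0.0989]
NhL_near [ 0.5452 -0.1178  0.0364] [ 0.5467 -0.1174] [ 0.544  -0.1183]
Fval_far [ 0.5218 -0.0228  0.0176] [ 0.5217 -0.0231] [ 0.5202 -0.0229]
Fval_near [ 0.527  -0.0395  0.0305] [ 0.5297 -0.0381] [ 0.5299 -0.0406]
Nval_far [ 0.5603 -0.0951  0.0101] [ 0.557  -0.0942] [ 0.5554 -0.0922]
Nval_near [ 0.5667 -0.1123  0.0228] [ 0.5673 -0.1126] [ 0.5678 -0.113 ]
stopTR [ 0.5879 -0.1079  0.0612] [ 0.5889 -0.108 ] [ 0.5883 -0.1085]
stopTL v1 [ 0.5495 -0.1285]
```

The heights check out (stop top 61 mm, head tops 37 mm). V centre is about (0.5433, -0.0668) and the axis heading towards the stop is -1.098. I'm moving above it, 10 mm back from the stop, then down.

```bash
python3 -m crank '{"translation":[[0,0,0],[-7.7,38.8,0],[-7.7,38.8,0],[0,0,40],[0,0,45],[0,0,30],[0,0,0],[0,0,0]],"roll":[-0.048,0,0,0,0,0,0,0],"fingers":[0,0,0,0,0,0,0,0]}'
python3 -m crank '{"translation":[[0,0,0],[0,0,0],[0,0,0]],"roll":[0,0,0],"fingers":[0,0,0]}'
python3 -m crank '{"translation":[[0,0,8],[0,0,0],[0,0,0],[0,0,0]],"roll":[0,0,0,0],"fingers":[0,0,0,0]}'
```

```text
clock: 9.65
position: [0.5385, -0.0572, 0.0344]
ee_rot: [-0.0, 0.522, 0.853, -0.0]
contact_force: [0.8, -0.7, -1.9]
width: 0.0281
gripper_force: 60.2
clock: 9.95
position: [0.5391, -0.0571, 0.0359]
ee_rot: [0.002, 0.521, 0.853, 0.0]
contact_force: [0.2, -0.4, -3.0]
width: 0.028
gripper_force: 60.2
clock: 10.35
position: [0.5379, -0.0567, 0.0262]
ee_rot: [-0.0, 0.521, 0.853, -0.0]
contact_force: [0.1, -0.2, -2.5]
width: 0.0283
gripper_force: 60.2
```

```bash
python3 -m crank '{"translation":[[0,0,9],[0,0,4],[0,0,0],[0,0,0]],"roll":[0,0,0,0],"fingers":[0,0,0,0]}'
python3 -m crank '{"translation":[[0,0,2],[0,0,0],[0,0,0]],"roll":[0,0,0],"fingers":[0,0,0]}'
python3 -m crank '{"translation":[[0,0,1.5],[0,0,0],[0,0,0]],"roll":[0,0,0],"fingers":[0,0,0]}'
```

```text
clock: 10.75
position: [0.5377, -0.0567, 0.0129]
ee_rot: [-0.0, 0.521, 0.853, -0.0]
contact_force: [0.4, 0.2, -2.3]
width: 0.0282
gripper_force: 60.3
clock: 11.05
position: [0.538, -0.0567, 0.0113]
ee_rot: [0.0, 0.521, 0.853, -0.0]
contact_force: [-0.1, -0.3, -2.7]
width: 0.0281
gripper_force: 60.3
clock: 11.35
position: [0.5383, -0.0567, 0.0099]
ee_rot: [0.0, 0.521, 0.853, 0.0]
contact_force: [1.1, -0.1, -1.8]
width: 0.0283
gripper_force: 60.3
```

```bash
python3 -m crank '{"translation":[[0,0,1],[0,0,0],[0,0,0]],"roll":[0,0,0],"fingers":[0,0,0]}'
python3 -m crank '{"translation":[[0,0,1],[0,0,0],[0,0,0]],"roll":[0,0,0],"fingers":[0,0,0]}'
```

```text
clock: 11.65
position: [0.5387, -0.0567, 0.0093]
ee_rot: [0.001, 0.522, 0.853, 0.0]
contact_force: [0.4, 1.6, 2.1]
width: 0.0282
gripper_force: 60.9
clock: 11.95
position: [0.5389, -0.0566, 0.0091]
ee_rot: [0.001, 0.522, 0.853, 0.001]
contact_force: [0.8, 2.2, 8.3]
width: 0.0282
gripper_force: 61.7
```

It seats at TCP z = 9.1 mm as predicted, with almost no side force. Sliding towards the stop.

```bash
python3 -m crank '{"translation":[[-1.5,0.3,0],[-1.5,0,0],[-1,0,0],[0,0,0],[0,0,0]],"roll":[0,0,0,0,0],"fingers":[0,0,0,0,0]}'
python3 -m crank '{"translation":[[-1,0,0],[-1,0,0],[0,0,0],[0,0,0]],"roll":[0,0,0,0],"fingers":[0,0,0,0]}'
python3 -m crank '{"translation":[[-1,0,0],[-1,0,0],[0,0,0],[0,0,0]],"roll":[0,0,0,0],"fingers":[0,0,0,0]}'
```

```text
clock: 12.45
position: [0.5393, -0.0574, 0.009]
ee_rot: [-0.001, 0.522, 0.853, 0.002]
contact_force: [-2.3, 9.6, 11.0]
width: 0.0284
gripper_force: 61.7
clock: 12.85
position: [0.5401, -0.0591, 0.009]
ee_rot: [-0.002, 0.522, 0.853, 0.002]
contact_force: [-1.8, 9.4, 10.8]
width: 0.0278
gripper_force: 61.7
clock: 13.25
position: [0.5411, -0.0608, 0.009]
ee_rot: [-0.002, 0.522, 0.853, 0.002]
contact_force: [-1.8, 9.4, 11.4]
width: 0.0282
gripper_force: 61.7
```

```bash
python3 -m crank '{"translation":[[-1,0,0],[-1,0,0],[0,0,0],[0,0,0]],"roll":[0,0,0,0],"fingers":[0,0,0,0]}'
python3 -m crank '{"translation":[[-1,0,0],[-1,0,0],[0,0,0],[0,0,0]],"roll":[0,0,0,0],"fingers":[0,0,0,0]}'
python3 -m crank '{"translation":[[-1,0,0],[-1,0,0],[0,0,0],[0,0,0]],"roll":[0,0,0,0],"fingers":[0,0,0,0]}'
```

```text
clock: 13.65
position: [0.5417, -0.0622, 0.009]
ee_rot: [-0.002, 0.522, 0.853, 0.002]
contact_force: [-1.4, 10.3, 12.5]
width: 0.0283
gripper_force: 61.7
clock: 14.05
position: [0.5417, -0.0622, 0.009]
ee_rot: [-0.003, 0.523, 0.853, 0.003]
contact_force: [-2.5, 14.7, 14.4]
width: 0.0278
gripper_force: 62.0
clock: 14.45
position: [0.5422, -0.0633, 0.009]
ee_rot: [-0.004, 0.523, 0.852, 0.003]
contact_force: [-3.2, 17.0, 14.2]
width: 0.0278
gripper_force: 62.0
```

Cell contact at s ≈ 0.3022 m; it started moving at about 16 N total, including friction. I'll keep going.

```bash
python3 -m crank '{"translation":[[-1,0,0],[-1,0,0],[0,0,0],[0,0,0]],"roll":[0,0,0,0],"fingers":[0,0,0,0]}'
python3 -m crank '{"translation":[[-1,0,0],[-1,0,0],[0,0,0],[0,0,0]],"roll":[0,0,0,0],"fingers":[0,0,0,0]}'
python3 -m crank '{"translation":[[-1,0,0],[-1,0,0],[0,0,0],[0,0,0]],"roll":[0,0,0,0],"fingers":[0,0,0,0]}'
```

```text
clock: 14.85
position: [0.5432, -0.0651, 0.009]
ee_rot: [-0.004, 0.523, 0.852, 0.003]
contact_force: [-2.9, 17.3, 14.8]
width: 0.0276
gripper_force: 62.0
clock: 15.25
position: [0.5438, -0.0664, 0.009]
ee_rot: [-0.004, 0.523, 0.852, 0.003]
contact_force: [-3.4, 18.7, 15.8]
width: 0.0282
gripper_force: 62.1
clock: 15.65
position: [0.5438, -0.0663, 0.0089]
ee_rot: [-0.006, 0.523, 0.852, 0.004]
contact_force: [-3.5, 23.1, 16.4]
width: 0.0279
gripper_force: 62.3
```

It has stopped at s = 0.3069 m, exactly the predicted home position. One firmer push will confirm.

```bash
python3 -m crank '{"translation":[[-1.5,0,0],[-1.5,0,0],[0,0,0],[0,0,0]],"roll":[0,0,0,0],"fingers":[0,0,0,0]}'
python3 -m crank '{"translation":[[-1.5,0,0],[0,0,0],[0,0,0]],"roll":[0,0,0],"fingers":[0,0,0]}'
```

```text
clock: 16.05
position: [0.5437, -0.0662, 0.0089]
ee_rot: [-0.008, 0.524, 0.852, 0.005]
contact_force: [-6.0, 29.5, 20.2]
width: 0.0281
gripper_force: 62.7
clock: 16.35
position: [0.5437, -0.0662, 0.0089]
ee_rot: [-0.009, 0.524, 0.852, 0.006]
contact_force: [-6.4, 33.1, 21.7]
width: 0.0281
gripper_force: 62.9
```

Home and firm (31 N at the stop). Now backing off the push, lifting clear and turning end for end.

```bash
python3 -m crank '{"translation":[[6,0,0],[6,0,0],[5,0,-2],[0,0,0],[0,0,0]],"roll":[0,0,0,0,0],"fingers":[0,0,0,0,0]}'
python3 -m crank '{"translation":[[0,0,-15],[0,0,-40],[0,0,-45],[0,0,-40],[0,0,0],[0,0,0]],"roll":[0,0,0,0,0,0],"fingers":[0,0,0,0,0,0]}'
```

```text
clock: 16.85
position: [0.5415, -0.0629, 0.0096]
ee_rot: [-0.0, 0.521, 0.853, 0.0]
contact_force: [1.7, 2.5, 0.5]
width: 0.0281
gripper_force: 60.5
clock: 17.45
position: [0.5412, -0.0638, 0.1497]
ee_rot: [0.0, 0.521, 0.853, -0.0]
contact_force: [-0.2, 0.6, -2.6]
width: 0.0279
gripper_force: 60.5
```

```bash
python3 -m crank '{"translation":[[0,0,0],[0,0,0],[0,0,0],[0,0,0],[0,0,0],[0,0,0],[0,0,0],[0,0,0]],"roll":[0.14,0.14,0.14,0.14,0.14,0.14,0.14,0.14],"fingers":[0,0,0,0,0,0,0,0]}'
python3 -m crank '{"translation":[[0,0,0],[0,0,0],[0,0,0],[0,0,0],[0,0,0],[0,0,0],[0,0,0],[0,0,0]],"roll":[0.14,0.14,0.14,0.14,0.14,0.14,0.14,0.14],"fingers":[0,0,0,0,0,0,0,0]}'
python3 -m crank '{"translation":[[0,0,0],[0,0,0],[0,0,0],[0,0,0],[0,0,0],[0,0,0],[0,0,0],[0,0,0]],"roll":[0.14,0.14,0.14,0.14,0.14,0.14,0.0616,0],"fingers":[0,0,0,0,0,0,0,0]}'
python3 -m crank '{"translation":[[0,0,0],[0,0,0]],"roll":[0,0],"fingers":[0,0]}'
python3 - <<'E'
from h import *
s,p,T=tool();h=np.arctan2(T[1,0],T[0,0]);print(h,p,s["qpos"].round(3));d=np.array([.5433-.0046*1.2,-.0668+.0089*1.2])-p[:2]
print("to go tool x,y",T[:2,0]@d*1e3,T[:2,1]@d*1e3,"yaw to add roll",h+1.098)
E
```

```text
clock: 18.25
position: [0.5394, -0.0631, 0.1466]
ee_rot: [-0.002, 0.896, 0.443, -0.003]
contact_force: [-0.4, 0.4, -1.9]
width: 0.0282
gripper_force: 60.4
clock: 19.05
position: [0.5394, -0.0632, 0.1466]
ee_rot: [-0.0, 0.995, -0.1, -0.003]
contact_force: [-0.2, 0.2, -3.4]
width: 0.0279
gripper_force: 60.4
clock: 19.85
position: [0.5396, -0.0631, 0.1469]
ee_rot: [0.001, 0.853, -0.521, -0.003]
contact_force: [-0.3, -0.2, -2.5]
width: 0.0283
gripper_force: 60.4
clock: 20.05
position: [0.5409, -0.0632, 0.1486]
ee_rot: [0.0, 0.854, -0.521, -0.001]
contact_force: [-0.6, -0.7, -2.3]
width: 0.0281
gripper_force: 60.4
-1.096009040912916 [ 0.54087392 -0.06322619  0.14863336] [-0.244  0.275  1.669 -0.     1.2    2.423]
to go tool x,y -7.734554393732229 -0.4969070496995884 yaw to add roll 0.001990959087084132
```

```bash
python3 -m crank '{"translation":[[-8,-0.8,0],[0,0,45],[0,0,45],[0,0,25],[0,0,12],[0,0,0],[0,0,0],[0,0,0]],"roll":[0,0,0,0,0,0,0,0],"fingers":[0,0,0,0,0,0,0,0]}'
python3 -m crank '{"translation":[[0,0,6],[0,0,3],[0,0,0],[0,0,0]],"roll":[0,0,0,0],"fingers":[0,0,0,0]}'
```

```text
clock: 20.85
position: [0.5403, -0.0561, 0.0245]
ee_rot: [-0.001, 0.853, -0.521, 0.002]
contact_force: [0.8, 0.2, -1.6]
width: 0.0283
gripper_force: 60.3
clock: 21.25
position: [0.5386, -0.0558, 0.0138]
ee_rot: [0.0, 0.853, -0.521, -0.0]
contact_force: [-0.5, 0.0, -1.7]
width: 0.0281
gripper_force: 60.3
```

```bash
python3 -m crank '{"translation":[[0,0,2],[0,0,1],[0,0,0],[0,0,0]],"roll":[0,0,0,0],"fingers":[0,0,0,0]}'
python3 -m crank '{"translation":[[0,0,1],[0,0,0],[0,0,0]],"roll":[0,0,0],"fingers":[0,0,0]}'
python3 -m crank '{"translation":[[0,0,1],[0,0,0],[0,0,0]],"roll":[0,0,0],"fingers":[0,0,0]}'
python3 -m crank '{"translation":[[0,0,1],[0,0,0],[0,0,0]],"roll":[0,0,0],"fingers":[0,0,0]}'
```

```text
clock: 21.65
position: [0.5387, -0.0558, 0.0107]
ee_rot: [0.0, 0.853, -0.521, -0.0]
contact_force: [-1.0, 0.4, -1.3]
width: 0.0282
gripper_force: 60.3
clock: 21.95
position: [0.5386, -0.0558, 0.0098]
ee_rot: [0.0, 0.853, -0.521, 0.0]
contact_force: [0.4, 1.1, -1.6]
width: 0.0284
gripper_force: 60.3
clock: 22.25
position: [0.5387, -0.0558, 0.0092]
ee_rot: [-0.0, 0.853, -0.521, 0.0]
contact_force: [-1.7, -0.2, 2.7]
width: 0.0282
gripper_force: 61.0
clock: 22.55
position: [0.5388, -0.0558, 0.0091]
ee_rot: [-0.0, 0.853, -0.521, 0.0]
contact_force: [-2.7, -0.1, 9.5]
width: 0.0281
gripper_force: 61.8
```

Seated again at 9.1 mm. I'll relieve the small side force and slide to the stop.

```bash
python3 -m crank '{"translation":[[1.5,0.5,0],[1.5,0,0],[1.5,0,0],[1.5,0,0],[0,0,0],[0,0,0]],"roll":[0,0,0,0,0,0],"fingers":[0,0,0,0,0,0]}'
python3 -m crank '{"translation":[[1.5,0,0],[1.5,0,0],[1,0,0],[0,0,0],[0,0,0]],"roll":[0,0,0,0,0],"fingers":[0,0,0,0,0]}'
python3 -m crank '{"translation":[[1,0,0],[1,0,0],[1,0,0],[0,0,0],[0,0,0]],"roll":[0,0,0,0,0],"fingers":[0,0,0,0,0]}'
```

```text
clock: 23.15
position: [0.5399, -0.0585, 0.009]
ee_rot: [-0.002, 0.853, -0.522, -0.002]
contact_force: [-4.1, 8.3, 11.6]
width: 0.0283
gripper_force: 61.8
clock: 23.65
position: [0.5403, -0.0595, 0.009]
ee_rot: [-0.003, 0.852, -0.523, -0.004]
contact_force: [-5.6, 15.5, 14.9]
width: 0.0283
gripper_force: 62.1
clock: 24.15
position: [0.5415, -0.0617, 0.009]
ee_rot: [-0.003, 0.852, -0.523, -0.004]
contact_force: [-5.4, 16.2, 15.9]
width: 0.028
gripper_force: 62.2
```

```bash
python3 -m crank '{"translation":[[1,0,0],[1,0,0],[1,0,0],[0,0,0],[0,0,0]],"roll":[0,0,0,0,0],"fingers":[0,0,0,0,0]}'
python3 -m crank '{"translation":[[1,0,0],[1,0,0],[1,0,0],[0,0,0],[0,0,0]],"roll":[0,0,0,0,0],"fingers":[0,0,0,0,0]}'
python3 -m crank '{"translation":[[1.5,0,0],[1.5,0,0],[1,0,0],[0,0,0],[0,0,0]],"roll":[0,0,0,0,0],"fingers":[0,0,0,0,0]}'
```

```text
clock: 24.65
position: [0.5427, -0.0642, 0.0089]
ee_rot: [-0.003, 0.852, -0.523, -0.005]
contact_force: [-5.7, 17.2, 15.4]
width: 0.0279
gripper_force: 62.2
clock: 25.15
position: [0.5427, -0.0641, 0.0089]
ee_rot: [-0.004, 0.852, -0.523, -0.007]
contact_force: [-7.4, 24.2, 19.3]
width: 0.028
gripper_force: 62.5
clock: 25.65
position: [0.5426, -0.0641, 0.0089]
ee_rot: [-0.006, 0.852, -0.524, -0.01]
contact_force: [-9.4, 33.7, 23.2]
width: 0.0282
gripper_force: 62.9
```

It stops hard at 35 N. With the first stop, this gives V centre s ≈ 0.3057 m and a grip offset of 1.25 mm, consistent with full travel. I'll unload gently and keep a slight push, then measure the flange gap numerically.

```bash
python3 -m crank '{"translation":[[-3,0,0],[-3,0,0],[-2,0,0],[0,0,0],[0,0,0]],"roll":[0,0,0,0,0],"fingers":[0,0,0,0,0]}'
python3 - <<'E'
from h import *
im=shot("wrist","f1");_,c,p,T=load("f1");u=np.array([.4557,-.8901]);n=np.array([.8901,.4557])
C=u*.3057+n*.4535
print(manip.get_state()["contact_force"])
for x in(50,55,58,62):print(x,[proj(c,[*(C+u*x/1e3),z]).round(1).tolist() for z in(.055,.057,.060)])
E
```

```text
clock: 26.15
position: [0.5428, -0.0643, 0.0089]
ee_rot: [-0.003, 0.853, -0.523, -0.004]
contact_force: [-5.5, 13.9, 15.4]
width: 0.0279
gripper_force: 62.0
f1 26.15 [ 0.5428 -0.0643  0.0089] heading -1.0997
[-4.55923741 15.0606051  14.56396107]
50 [[275.9, 187.2], [275.9, 188.4], [275.8, 190.3]]
55 [[275.8, 174.5], [275.8, 175.6], [275.8, 177.1]]
58 [[275.8, 166.8], [275.8, 167.7], [275.8, 169.1]]
62 [[275.8, 156.3], [275.8, 157.0], [275.7, 158.2]]
```

Run:
```python
from h import *
im=cv2.imread("pics/f1.png")
for r in range(140,200,1): print(r,im[r,270:283].mean(0).astype(int), im[r,270:283].mean(1).astype(int)[::4])
```

```text
140 [227 231 231] [230 230 230 231]
141 [228 231 232] [231 230 231 231]
142 [228 231 232] [230 230 230 231]
143 [228 231 232] [230 230 231 231]
144 [228 231 231] [230 230 231 231]
145 [228 231 232] [230 230 231 231]
146 [229 231 232] [230 230 231 231]
147 [229 231 232] [230 230 231 230]
148 [229 231 232] [230 230 231 230]
149 [229 231 232] [230 231 231 230]
150 [229 231 232] [230 231 231 229]
151 [229 231 232] [230 231 231 229]
152 [229 231 232] [231 231 231 229]
153 [229 231 232] [231 231 231 229]
154 [229 231 232] [230 231 230 229]
155 [229 231 231] [231 231 230 229]
156 [229 231 232] [232 232 230 229]
157 [229 231 231] [232 231 230 229]
158 [229 231 231] [231 231 230 230]
159 [229 231 231] [232 231 230 230]
160 [229 231 231] [232 231 230 230]
161 [229 231 231] [232 230 230 230]
162 [226 230 231] [231 229 229 229]
163 [214 222 230] [226 220 221 222]
164 [198 207 224] [213 209 209 209]
165 [182 189 201] [187 193 193 187]
166 [208 215 218] [213 215 215 210]
167 [225 229 230] [230 229 229 226]
168 [227 230 231] [231 231 230 227]
169 [227 230 231] [231 231 228 227]
170 [215 219 222] [2
[... 163 characters left out ...]
 88]
176 [86 89 92] [90 89 89 88]
177 [85 88 92] [90 89 89 87]
178 [85 88 92] [90 88 89 88]
179 [85 88 91] [90 88 88 88]
180 [84 87 91] [88 87 88 87]
181 [84 87 90] [88 87 87 86]
182 [84 86 90] [88 87 88 86]
183 [83 86 90] [88 86 87 86]
184 [82 85 88] [85 85 84 84]
185 [72 74 77] [71 77 74 70]
186 [55 56 59] [56 59 57 53]
187 [51 52 56] [59 52 51 52]
188 [71 72 76] [76 73 72 71]
189 [80 82 85] [85 83 83 73]
190 [79 82 85] [86 85 85 61]
191 [77 80 83] [85 84 84 55]
192 [74 77 80] [83 82 82 52]
193 [58 60 63] [62 64 66 43]
194 [45 46 49] [50 49 49 37]
195 [51 52 55] [65 58 49 40]
196 [63 65 68] [79 75 60 47]
197 [66 69 72] [84 82 57 49]
198 [64 67 69] [83 83 51 50]
199 [63 65 68] [83 82 49 49]
```

The stop edge to barrel edge gap is 6.1 px against 6.5 px predicted for fully home (+2.6 px per mm out), so the cell is home. Unloading further and releasing.

```bash
python3 -m crank '{"translation":[[-2,0,0],[-2,0,-1],[0,0,0],[0,0,0]],"roll":[0,0,0,0],"fingers":[0,0,0,0]}' 20
python3 -m crank '{"translation":[[0,0,0],[0,0,0]],"roll":[0,0],"fingers":[0,0]}'
```

```text
clock: 26.6
position: [0.5428, -0.0644, 0.0091]
ee_rot: [-0.001, 0.853, -0.522, -0.001]
contact_force: [-1.9, 6.0, 5.9]
width: 0.0283
gripper_force: 61.2
clock: 26.8
position: [0.5428, -0.0644, 0.0091]
ee_rot: [-0.001, 0.853, -0.522, -0.001]
contact_force: [-2.1, 6.8, 6.7]
width: 0.0283
gripper_force: 61.2
```

```bash
python3 -m crank '{"translation":[[0,0,0],[0,0,0],[0,0,0],[0,0,0],[0,0,0]],"roll":[0,0,0,0,0],"fingers":[0.5,0.5,0.5,0.5,0.5]}'
python3 - <<'E'
from h import *
im=shot("wrist","f2");u=np.array([.4557,-.8901]);n=np.array([.8901,.4557]);p=tool()[1]
print("s,lat",u@p[:2],n@p[:2])
print(im[160:178,270:283].mean((1,2)).astype(int))
print(im[178,240:320].mean(1).astype(int))
E
```

```text
clock: 27.3
position: [0.5434, -0.0661, 0.0087]
ee_rot: [0.0, 0.853, -0.521, 0.0]
contact_force: [0.8, -1.1, -0.3]
width: 0.0429
gripper_force: 0.0
f2 27.3 [ 0.5434 -0.0661  0.0087] heading -1.0969
s,lat 0.306371961671723 0.45353707569906276
[233 233 233 233 233 233 231 224 216 208 224 231 233 232 218 163  92  78]
[76 74 68 66 66 68 72 74 76 77 77 77 78 78 80 79 81 84 85 86 87 87 88 89
 88 88 89 89 89 89 88 89 88 87 87 87 87 87 87 87 87 88 86 88 86 87 86 85
 85 83 77 64 59 58 58 58 59 58 58 57 56 57 55 55 53 54 54 53 52 52 53 59
 67 71 73 74 75 79 81 82]
```

The gap is still 6 px after release, so the cell remains against the stop. I'll lift, shut the fingers and press on the middle.

```bash
python3 -m crank '{"translation":[[0,0,-20],[0,0,-28],[0,0,0],[0,0,0],[0,0,0],[0,0,0],[0,0,0],[0,0,0]],"roll":[0,0,0,0,0,0,0,0],"fingers":[0.5,0.5,0,0,0,0,0,0]}' 20
python3 -m crank '{"translation":[[0,0,10],[0,0,4],[0,0,0],[0,0,0],[0,0,0]],"roll":[0,0,0,0,0],"fingers":[0,0,0,0,0]}'
python3 - <<'E'
from h import *
im=shot("wrist","f3");c=cam("wrist");u=np.array([.4557,-.8901]);n=np.array([.8901,.4557]);p=tool()[1]
print("s,lat",u@p[:2],n@p[:2])
C=u*.3057+n*.4537
print(proj(c,[*(C+u*.055),.057]),proj(c,[*(C+u*.058),.06]))
r=int(proj(c,[*(C+u*.055),.057])[1]);print(r-15,im[r-15:r+12,270:283].mean((1,2)).astype(int))
E
```

```text
clock: 28.15
position: [0.5429, -0.0657, 0.0562]
ee_rot: [0.0, 0.853, -0.521, -0.001]
contact_force: [-0.9, -0.0, -0.2]
width: 0.0001
gripper_force: 0.0
clock: 28.65
position: [0.5434, -0.0658, 0.0429]
ee_rot: [-0.0, 0.853, -0.521, 0.0]
contact_force: [0.2, -0.5, -0.7]
width: -0.0
gripper_force: 0.0
f3 28.65 [ 0.5434 -0.0658  0.0429] heading -1.0968
s,lat 0.30625992873709457 0.4537233860744825
[275.75450635 164.96993006] [275.73261156 159.65907114]
149 [215 215 215 215 215 213 202 187 200 211 213 212 199 135  78  75  78  78
  78  78  78  77  77  75  61  50  65]
```

Run:
```python
from h import *
u=np.array([.4557,-.8901]);n=np.array([.8901,.4557]);C=u*.3057+n*.4537
for k in("f1","f2","f3"):
    im,c,p,T=load(k);g=im[:,270:283].mean((1,2))
    a=[proj(c,[*(C+u*x),z])[1] for x,z in((.055,.057),(.055,.055),(.058,.055),(.058,.06))]
    r=int(a[0]);
    w=range(r-12,r+8)
    e=next(i-1+(g[i-1]-140)/(g[i-1]-g[i]) for i in w if g[i]<140)
    lo=min(range(r-14,int(e)-2),key=lambda i:g[i]);q=g[lo-1:lo+2];d=(q[0]-q[2])/(2*(q[0]-2*q[1]+q[2]))
    # stop edge half level and barrel ring grooves
    s=[i for i in range(int(e)+3,int(e)+40) if g[i]<g[i-1] and g[i]<=g[i+1] and g[i]<65]
    print(k,np.round(a,1),"barrel",round(e,2),"line",round(lo+d,2),"pred gap",round(a[0]-a[3],2),"obs",round(e-lo-d,2),"ring",s)
    print(im[lo-3:lo+9,270:283].mean(1).astype(int).tolist())
```

```text
f1 [175.6 174.5 166.8 169.1] barrel 171.18 line 164.95 pred gap 6.45 obs 6.24 ring [187, 194]
[[226, 230, 231], [214, 222, 230], [198, 207, 224], [182, 189, 201], [208, 215, 218], [225, 229, 230], [227, 230, 231], [227, 230, 231], [215, 219, 222], [150, 153, 157], [77, 79, 82], [75, 77, 80]]
f2 [179.2 178.2 170.5 172.8] barrel 175.33 line 168.83 pred gap 6.38 obs 6.5 ring [191, 198]
[[227, 231, 234], [215, 224, 232], [205, 214, 228], [199, 208, 216], [218, 225, 227], [229, 232, 233], [230, 233, 234], [230, 232, 233], [214, 219, 222], [159, 163, 168], [88, 91, 95], [76, 78, 82]]
f3 [164.9 164.3 158.2 159.6] barrel 161.93 line 156.04 pred gap 5.31 obs 5.9 ring [174, 180, 197]
[[212, 215, 216], [208, 214, 216], [193, 201, 212], [176, 185, 201], [192, 201, 208], [206, 213, 216], [209, 214, 216], [209, 213, 215], [195, 199, 202], [132, 135, 139], [75, 78, 81], [73, 75, 78]]
```

Differences are within about 0.2–0.3 mm of measurement noise. Pressing down now, with a slight bias towards the stop.

```bash
python3 -m crank '{"translation":[[0,0,4],[0,0,1.5],[0,0,0],[0,0,0]],"roll":[0,0,0,0],"fingers":[0,0,0,0]}'
python3 -m crank '{"translation":[[0,0,1],[0,0,0],[0,0,0]],"roll":[0,0,0],"fingers":[0,0,0]}'
python3 -m crank '{"translation":[[0,0,1],[0,0,0],[0,0,0]],"roll":[0,0,0],"fingers":[0,0,0]}'
```

```text
clock: 29.1
position: [0.5432, -0.0658, 0.0372]
ee_rot: [0.0, 0.853, -0.521, -0.0]
contact_force: [0.2, 1.0, 0.2]
width: -0.0002
gripper_force: 0.0
clock: 29.4
position: [0.5434, -0.0658, 0.0369]
ee_rot: [-0.0, 0.853, -0.521, 0.0]
contact_force: [-1.4, -0.1, 5.1]
width: 0.0001
gripper_force: 2.8
clock: 29.7
position: [0.5434, -0.0658, 0.0368]
ee_rot: [-0.0, 0.853, -0.521, 0.0]
contact_force: [-1.9, 0.9, 11.7]
width: 0.0001
gripper_force: 5.7
```

Contact is at the height of a seated barrel. Now to bias it towards the stop and watch.

```bash
python3 -m crank '{"translation":[[1,0,0.4],[1,0,0],[0,0,0],[0,0,0]],"roll":[0,0,0,0],"fingers":[0,0,0,0]}'
python3 -m crank '{"translation":[[1,0,0],[1,0,0],[0,0,0],[0,0,0]],"roll":[0,0,0,0],"fingers":[0,0,0,0]}'
```

```text
clock: 30.1
position: [0.5434, -0.0659, 0.0367]
ee_rot: [-0.001, 0.853, -0.522, -0.001]
contact_force: [-4.1, 5.1, 16.2]
width: -0.0
gripper_force: 7.9
clock: 30.5
position: [0.5434, -0.0659, 0.0367]
ee_rot: [-0.002, 0.853, -0.522, -0.002]
contact_force: [-6.0, 9.5, 18.4]
width: 0.0
gripper_force: 8.8
```

```bash
python3 -m crank '{"translation":[[0,0,-0.5],[0.5,0,-0.4],[0,0,0],[0,0,0],[0,0,0]],"roll":[0,0,0,0,0],"fingers":[0,0,0,0,0]}'
python3 - <<'E'
from h import *
u=np.array([.4557,-.8901]);n=np.array([.8901,.4557])
for k in range(4):
    im=shot("wrist",f"g{k}");s,p,T=tool();F=s["contact_force"];print("F",F.round(1),"Fu",round(u@F[:2],1),"Fn",round(n@F[:2],1),"s",u@p[:2])
E
```

```text
clock: 31.0
position: [0.5447, -0.0682, 0.0368]
ee_rot: [-0.001, 0.853, -0.522, -0.001]
contact_force: [-1.6, 4.7, 9.7]
width: 0.0001
gripper_force: 5.0
g0 31.0 [ 0.5447 -0.0682  0.0368] heading -1.0975
F [-3.6  4.1 10.3] Fu -5.3 Fn -1.3 s 0.30893783904825517
g1 31.05 [ 0.5447 -0.0682  0.0368] heading -1.0976
F [-3.1  3.8  9.8] Fu -4.8 Fn -1.0 s 0.30893943996011036
g2 31.1 [ 0.5447 -0.0682  0.0368] heading -1.0976
F [-2.3  4.5  9.6] Fu -5.1 Fn -0.0 s 0.3089307523013909
g3 31.15 [ 0.5447 -0.0682  0.0368] heading -1.0975
F [-3.1  4.8 10.2] Fu -5.6 Fn -0.6 s 0.3089403386373902
```

The fingers slid 2.6 mm, so I'll check whether the barrel moved and whether the gap is closed.

Run:
```python
from h import *
u=np.array([.4557,-.8901]);n=np.array([.8901,.4557]);C=u*.3057+n*.4537
for k in("f2","f3","g0","g2"):
    im,c,p,T=load(k);g=im[:,270:283].mean((1,2))
    X=[proj(c,[*(C+u*x),z])[1] for x,z in((.055,.057),(.058,.06),(.045,.057),(.050,.057))]
    r=int(X[0]);e=next(i-1+(g[i-1]-140)/(g[i-1]-g[i]) for i in range(r-12,r+8) if g[i]<140)
    lo=min(range(r-14,int(e)-2),key=lambda i:g[i])
    # scale px/mm, offsets of measured features vs predicted in mm
    sc=(X[3]-X[0])/5;q=g[lo-1:lo+2];d=(q[0]-q[2])/(2*(q[0]-2*q[1]+q[2]))
    print(k,"px/mm",round(sc,2),"barrel off mm",round((X[0]-e)/sc,2),"stop off mm",round((X[1]-lo-d)/sc,2))
```

```text
f2 px/mm 2.54 barrel off mm 1.53 stop off mm 1.57
f3 px/mm 2.02 barrel off mm 1.49 stop off mm 1.78
g0 px/mm 2.07 barrel off mm 1.71 stop off mm 1.68
g2 px/mm 2.07 barrel off mm 1.72 stop off mm 1.68
```

The gap relative to the stop is now about 0.0 mm, with a 5 N bias towards it. Raising the downforce to about 15 N.

```bash
python3 -m crank '{"translation":[[0,0,0.8],[0,0,0],[0,0,0],[0,0,0]],"roll":[0,0,0,0],"fingers":[0,0,0,0]}'
python3 -m crank '{"translation":[[0,0,0],[0,0,0],[0,0,0],[0,0,0],[0,0,0]],"roll":[0,0,0,0,0],"fingers":[0,0,0,0,0]}'
```

```text
clock: 31.6
position: [0.5447, -0.0682, 0.0367]
ee_rot: [-0.001, 0.853, -0.522, -0.001]
contact_force: [-3.9, 4.6, 14.6]
width: -0.0002
gripper_force: 7.3
clock: 32.1
position: [0.5447, -0.0682, 0.0367]
ee_rot: [-0.001, 0.853, -0.522, -0.001]
contact_force: [-4.3, 5.1, 14.8]
width: -0.0004
gripper_force: 7.3
```

Steady at 14.8 N down and against the stop, so I'm handing in.

```bash
python3 -c "
from rig import manip
print(manip.sign_off())"
```

```text
the job is handed in; nothing more can be done
None
```

Both window cells were pressed home against the stop, and I handed the job in at about 32 s with the barrel at the stop and the closed fingers holding it down in the V at 14.8 N, about 3 mm off its middle; my first grasp missed and the shut fingers pressed on top of the barrel at about 33 N before I re-gripped it.

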